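Hold a battery pack in the dust-blow box through its guard slot

TASK

Take the loose lid off the black tub by its blue knob and set it down flat, right way up, on the grey pad. Then lift the orange-topped battery pack out of the tub and pass its contact end down through the narrow slot in the yellow guard of the dust-blow box until at least half of the pack is inside, below the guard. Finish still holding the pack there upright and still in the gripper, clear of the box's floor, and leave the other things on the bench where they are.

Things in the scene. Friction and masses are not known exactly. Their poses are not given: they have to be found in the camera images.
- tub: Black open tub with yellow patches on its long sides, fixed to the bench, 140 (its x) x 100 (its y) x 114 high, walls and floor 4 thick. Origin: centre of its underside, z up. In its middle a grey cradle, 30 high above the bench, holds the foot of the pack upright with 3 mm play. It stands at a different yaw each time.
- lid: Loose grey lid lying on the tub's rim, aligned with the tub: plate 144 (x) x 104 (y) x 5 thick, with a 122 x 82 x 5 plug below it that hangs loosely inside the rim, and a blue knob on top. Origin: centre of the plate's underside (5 above the plug's underside); z up. About 0.16 kg. Lying on the pad its origin is 9 above the bench.
- lid_knob (a point): Centre of the knob's round head on the lid's axis, 27 above the lid's origin. The head is 28 in diameter and 24 tall (its top is 39 above the lid's origin) on an 18 mm stem 10 tall.
- pack: Battery pack, upright block 16 (its x) x 44 (y) x 100 (z), black with yellow patches, orange upper 28 mm, gold contacts at the foot. About 0.14 kg. Origin: centre of the foot end. It stands in the tub's cradle, foot 6 above the bench, aligned with the tub, 57 free on each side along its x: pinch it across the 16 near the top. It may go in either way round.
- pack_foot (a point): Centre of the pack's foot (lower, contact) end face.
- pack_top (a point): Centre of the pack's upper end face, 100 above the foot.
- blowbox: Dust-blow box, fixed to the bench, 170 (x) x 150 (y), clear sides, white base, closed all round. Its top is the yellow guard plate, 8 thick, upper face 120 above the bench, with the slot in its middle, and its inner floor is 10 above the bench. Origin: centre of its underside, z up. It and the pad change sides from run to run.
- slot (a point): Centre of the slot at the guard's upper face; axes as the box. The slot is straight and vertical, 18 along x by 46 along y (2 mm wider than the pack each way); a black flared collar around it rises 8 above the guard and opens outward by about 6.5 on each side as a lead-in. The floor is 110 below this point.
- pad: Flat grey pad fixed to the bench, 190 (x) x 150 (y) x 4 thick, empty at the start. Origin: centre of its underside.
- terminal: Bystander, leave alone: black handheld terminal with screen and keys, 160 x 76 x 26, lying flat (mm); origin at the centre of its underside.
- open_terminal: Bystander, leave alone: black handheld terminal lying face down, yellow and red patches, 160 x 76 x 26 (mm); origin at the centre of its underside.
- board: Bystander, leave alone: green circuit board with metal shields, 110 x 50 x 7 (mm); origin at the centre of its underside.
- phone: Bystander, leave alone: smartphone, 146 x 72 x 9, lying flat (mm); origin at the centre of its underside.
- screwdriver: Bystander, leave alone: screwdriver with red handle, about 150 long, lying flat (mm); origin at the centre of its underside.
- spare_pack: Bystander, leave alone: BLUE spare battery pack lying flat, 100 x 44 x 16; not the one to use (mm); origin at the centre of its underside.
- screw_dish: Bystander, leave alone: small steel bowl, 80 across, 22 high (mm); origin at the centre of its underside.
- cleaner: Bystander, leave alone: small white bottle with red cap, 44 across, 110 high (mm); origin at the centre of its underside.
Mind the look-alikes: they are no part of the job. Of the things shaped like the lid, the grey one is meant.

How it is judged:
By the outcome, as a careful person would: the job done as asked, in the order asked, and still so for the second after the job is handed in, while the arm keeps its last pose, push and grip.
It also fails if it takes over 61 s, if anything falls off the work surface, if the arm or the gripper's body presses on something with over 40 N, if the wrist force passes 120 N, or if a joint passes its speed limit or range.

ROBOT

A 6-joint arm with a two-finger parallel gripper is mounted at the origin on the work surface. World frame = base frame: x ahead of the robot, y to its left, z up, the work surface at z = 0. Lengths are in m, angles in rad, forces in N, time in s.
With the tool pointing down it reaches from about 0.375 to 0.9 m from the base axis. Payload 3.1 kg.
Tool frame: the origin (TCP) lies at the very end of the fingers, on their centre line; the grasp point (between the pads) lies 19 mm behind it; z points along the fingers, y is the line along which they close (so a half turn about z gives the same grasp; the last joint's range is limited). The gripper opens to 85 mm and grips with 20 to 120 N. Pads are 22 mm wide; open, the fingers measure 114 mm over their backs; the gripper's body (76 mm by 85 mm) begins 54 mm behind the grasp point. The pads swing forward as they close: fully open they stand 13 mm farther back than shut.
Start: joints at [1.016, 0.527, 1.433, -0, 1.181, -0.178], TCP at [0.229, 0.581, 0.231] pointing down, gripper open.
Joint ranges: [-3.08, 3.08], [-0.75, 2.2], [0.22, 2.44], [-1.43, 4.57], [0, 2.65], [-2.85, 2.85]. Speed limits (rad/s): [2.79, 2.79, 3.14, 3.14, 3.14, 3.14].

INTERFACE

Orientations are given as a unit quaternion [x, y, z, w].
In Python, from workcell import arm, optics gives the robot as it stands. The module is installed in compiled form; this text tells all that it offers.
- The arm moves only by the tool jog_arm, never from a script. Its argument "moves" is a list of rows, each a list of 7 numbers: the turn, a rotation vector about the tool's x, y, z in shares of 120 degrees (1.0 is 120 degrees), then the shift along the tool's x, y, z in parts of the range, where 1.0 means 60 cm, then the finger opening in m, from 0 to 0.0854. A call has 1 to 5 rows; each row is the pose to reach, as a shift and turn from the pose commanded when the call began, along the tool's axes at that moment; what a row does not reach only later rows make up. A row lasts 1/8 s, in which the tool goes at most 62.5 mm and 10.7 degrees, less where a joint would pass 70% of its speed; a pose out of reach is approached as far as the arm can. No shift or turn number may pass 1 either way. A call with a gripper value outside its range is refused whole. The fingers move at their own pace and stop on an object; "grip_force" is the grip in N (left out, the last holds). Time passes only in rows, so rows that repeat a pose let the fingers close. It gives the time, the measured TCP pose, the force, the opening and the grip force at its end, in the units of the state.
- arm.observe(): the state, without advancing time (a new reading comes with each control period).
- optics.snapshot(name): name is "scene" or "top" or "wrist"; returns a dict with "pixels" (420x560x3 uint8, red, green, blue), "K" (3x3 intrinsics, pixels), "position" and "rotation" of the camera in the world. Camera axes: x right, y down, z forward; pixel columns grow to the right and rows downward; lengths in m; the calibration is good to about 2 mm. A picture is of the moment at which its call begins. There is no depth.
- arm.job_done(): hands the job in; it is judged then, once.
The state is a dict: "clock": time; "qpos": joint angles; "dq": joint speeds; "joint_efforts": joint torques, N m; "position": TCP position; "eef_rot": TCP orientation; "contact_force": force on the tool from outside, world axes, zero at the start; "moment": the same for the moment, N m; "grip_width": finger opening in m; "gripper_force": force on a finger pad.
Only numpy, scipy, OpenCV 4.12 (cv2) and the standard library are available. Lean on these libraries where they do the work, as an engineer would, in place of code of your own. Each camera call takes 0.05 s, during which the arm holds its last target. There are 200 camera calls.

## Working session

There is one attempt and no reset: what is moved stays moved. The work goes in short steps, Python scripts to look and compute and a tool call to move; the robot and the scene stay as the last step left them, time stands still between calls to the robot, and variables do not carry over. Pictures are saved under pics/ and viewed, at most 10 in all, crops included, and the job is handed in when it is done.

Besides the shell and the picture viewer there is one more tool, called by a JSON object that holds its "fn" and its "kwargs", one argument or row to a line. jog_arm: Moves the arm, as the interface text tells. Its arguments: {"type":"object","properties":{"moves":{"type":"array"},"grip_force":{"type":"number"}},"required":["moves"]}

```bash
mkdir -p pics
python3 - <<'E'
from workcell import arm, optics
import cv2,numpy as np,pickle
print(arm.observe())
for n in ("scene","top"):
    s=optics.snapshot(n); pickle.dump(s,open(n+"0.pkl","wb"))
    cv2.imwrite(f"pics/{n}0.png",s["pixels"][:,:,::-1]); print(n,s["K"],s["position"],s["rotation"])
E
```

```text
{'clock': 0.0, 'qpos': array([ 1.01651376e+00,  5.28458506e-01,  1.43390795e+00, -9.03491019e-06,
        1.18144075e+00, -1.78512180e-01]), 'dq': array([-0.00100679,  0.00014499,  0.00029026, -0.00011702, -0.0005141 ,
       -0.00041451]), 'joint_efforts': array([-2.85989254e-04, -4.42364573e+01, -1.78021163e+01, -1.97249210e-04,
        8.41929519e-03,  7.17763214e-06]), 'position': array([0.22895921, 0.58076603, 0.23033656]), 'eef_rot': array([ 1.86779919e-01,  9.82401158e-01, -1.03527203e-03, -3.92784629e-04]), 'contact_force': array([-0.20981823,  0.9372652 , -0.68029554]), 'moment': array([ 0.00865235, -0.0415155 , -0.01715214]), 'gripper_force': 0.0, 'grip_width': 0.0857876209916582}
scene [[461.83750563   0.         278.94378038]
 [  0.         461.83750563 207.82604066]
 [  0.           0.           1.        ]] [ 1.03961121 -0.77794855  1.44654345] [ 0.91018708  0.2816623  -0.08828905 -0.2905699 ]
top [[415.25019534   0.         277.18301984]
 [  0.         415.25019534 202.52618652]
 [  0.           0.           1.        ]] [ 0.28044799 -0.00760635  1.51234219] [-0.69819483  0.71193561 -0.04612451  0.05953321]
```

View pics/top0.png

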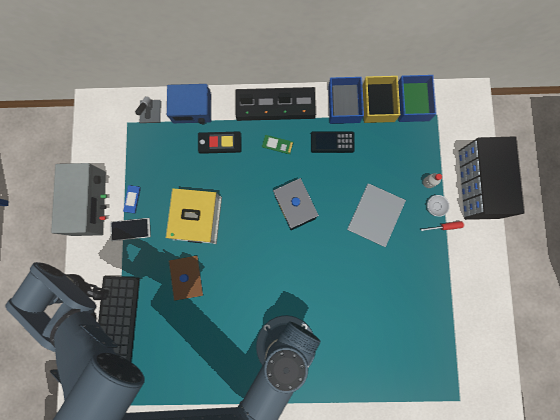

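View pics/scene0.png

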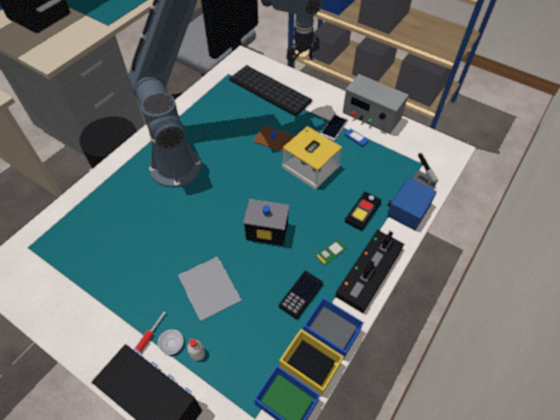

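The top view shows the grey lid with its blue knob at (296,202), the yellow guard with its slot at (191,214) and the grey pad at (377,215). The brown lid at (185,278) is a decoy. The scene view agrees: knob (267,210), slot (313,146), pad (210,288).

```bash
cat > h.py <<'E'
import cv2,numpy as np,pickle
from scipy.spatial.transform import Rotation as R
def ray(s,p):
    d=np.linalg.inv(s["K"])@[p[0],p[1],1]; return np.array(s["position"]),R.from_quat(s["rotation"]).as_matrix()@d
def onz(s,p,z):
    o,d=ray(s,p); return o+d*(z-o[2])/d[2]
def tri(s1,p1,s2,p2):
    A=np.zeros((3,3));b=np.zeros(3);L=[]
    for s,p in((s1,p1),(s2,p2)):
        o,d=ray(s,p);d=d/np.linalg.norm(d);M=np.eye(3)-np.outer(d,d);A+=M;b+=M@o;L.append((o,M))
    x=np.linalg.solve(A,b); return x,[np.linalg.norm(M@(x-o)) for o,M in L]
def blob(s,lo,hi,box):
    """largest contour in an HSV range inside box x0,y0,x1,y1"""
    h=cv2.cvtColor(s["pixels"],cv2.COLOR_RGB2HSV);m=cv2.inRange(h,np.array(lo),np.array(hi))
    k=np.zeros_like(m);x0,y0,x1,y1=box;k[y0:y1,x0:x1]=1;m=m*k
    c=max(cv2.findContours(m,cv2.RETR_EXTERNAL,cv2.CHAIN_APPROX_NONE)[0],key=cv2.contourArea)
    M=cv2.moments(c);return c,(M["m10"]/M["m00"],M["m01"]/M["m00"])
def rect(s,c,z):
    """min-area rectangle of contour cast on plane z, mm"""
    P=np.array([onz(s,p,z)[:2] for p in c[:,0,:]],np.float32)*1000
    return cv2.minAreaRect(cv2.convexHull(P))
E
python3 - <<'E'
from h import *
t,s=[pickle.load(open(n+"0.pkl","rb")) for n in("top","scene")]
bl=((100,120,60),(130,255,255)); ye=((18,120,100),(32,255,255)); gr=((0,0,60),(179,60,230)); bk=((0,0,0),(179,255,70))
for n,a,b in(("knob",(285,190,307,214),(255,200,280,220)),):
    p,q=blob(t,*bl,a)[1],blob(s,*bl,b)[1];print(n,p,q,tri(t,p,s,q))
print("lid",rect(t,blob(t,*gr,(265,170,325,235))[0],.119))
print("pad",rect(t,blob(t,*gr,(340,175,412,252))[0],.004))
print("guard t",rect(t,blob(t,*ye,(160,180,225,250))[0],.12))
p,q=blob(t,*bk,(178,202,204,226)),blob(s,*bk,(304,138,322,154));
print("slot",p[1],q[1],tri(t,p[1],s,q[1]),rect(t,p[0],.128))
print("pad s",rect(s,blob(s,*gr,(170,250,250,325))[0],.004))
E
```

```text
knob (295.4659498207885, 201.179211469534) (266.07326007326003, 209.49084249084245) (array([ 0.48977008, -0.04448762,  0.14592047]), [np.float64(0.0001443613916538945), np.float64(0.00014436139165397926)])
lid ((489.0653381347656, -43.79144287109375), (144.16123962402344, 105.20056915283203), 23.924829483032227)
pad ((457.0262451171875, -340.84979248046875), (151.44967651367188, 190.08233642578125), 63.735984802246094)
guard t ((455.5937194824219, 310.60015869140625), (149.85888671875, 169.95899963378906), 83.75562286376953)
slot (190.0960086299892, 214.1380798274002) (311.9710144927536, 144.15942028985506) (array([0.45488776, 0.30896485, 0.14000305]), [np.float64(0.0006815931677053238), np.float64(0.000681593167705399)]) ((456.41156005859375, 311.4636535644531), (60.95925521850586, 33.969024658203125), 88.81368255615234)
pad s ((455.1927490234375, -339.35723876953125), (152.70025634765625, 192.25814819335938), 63.48085021972656)
```

```bash
cat > go.py <<'E'
import sys,numpy as np
from scipy.spatial.transform import Rotation as R
from workcell import arm
# go.py x y z phi_deg : shift (tool axes, m) and turn (rad) from the present pose; tool down, closing axis at phi
x,y,z,phi=map(float,sys.argv[1:5]); st=arm.observe(); a=np.radians(phi)
Rm=R.from_quat(st["eef_rot"]); Y=np.array([np.cos(a),np.sin(a),0]);Z=np.array([0,0,-1.]);X=np.cross(Y,Z)
T=[R.from_matrix(np.c_[k*X,k*Y,Z]) for k in(1,-1)]
turn=min(((Rm.inv()*t).as_rotvec() for t in T),key=np.linalg.norm)
print("t",round(st["clock"],2),"pos",st["position"].round(4),"F",st["contact_force"].round(1),"grip",round(st["grip_width"],4),round(st["gripper_force"],1),"q",st["qpos"].round(2))
print("turn",turn.round(3),"shift",Rm.inv().apply(np.array([x,y,z])-st["position"]).round(4))
E
python3 go.py .489 -.044 .26 23.9
```

```text
t 0.1 pos [0.229  0.5809 0.2304] F [ 0.1  0.3 -0.4] grip 0.0855 0.0 q [ 1.02  0.53  1.43  0.    1.18 -0.18]
turn [-0.002  0.     0.778] shift [-0.4712 -0.4859 -0.0288]
```

Careful with the scale: shifts go in shares of 60 cm and turns go in shares of 120 degrees. That gives: -0.202 m / 0.6 = -0.3367, -0.196 m / 0.6 = -0.3267, 0.778 rad / 2.0944 = 0.3715.

{"fn": "jog_arm", "kwargs": {
  "moves": [
    [0,0,0.0621,-0.05,-0.05,-0.0333,0.085],
    [0,0,0.1385,-0.1167,-0.12,-0.0483,0.085],
    [0,0,0.2149,-0.1867,-0.1917,-0.0483,0.085],
    [0,0,0.2913,-0.2567,-0.2633,-0.0483,0.085],
    [0,0,0.3715,-0.3267,-0.3367,-0.0483,0.085]
  ]
}}

```text
clock: 0.72
position: [0.3379, 0.3198, 0.2602]
eef_rot: [0.547, 0.837, -0.0, 0.0]
contact_force: [1.1, 0.2, -0.3]
grip_width: 0.0849
gripper_force: 0.0
```

```bash
python3 go.py .489 -.044 .26 23.9
```

```text
t 0.72 pos [0.3379 0.3198 0.2602] F [ 1.1  0.2 -0.3] grip 0.0849 0.0 q [ 0.52  0.27  1.78 -0.    1.09  0.11]
turn [ 0.     0.    -0.005] shift [-3.939e-01 -7.300e-03  3.000e-04]
```

Scaled: -0.29 m / 0.6 = -0.4833, -0.005 m / 0.6 = -0.0083.

{"fn": "jog_arm", "kwargs": {
  "moves": [
    [0,0,0,-0.0967,-0.0017,0,0.085],
    [0,0,0,-0.1933,-0.0033,0,0.085],
    [0,0,0,-0.29,-0.005,0,0.085],
    [0,0,0,-0.3867,-0.0067,0,0.085],
    [0,0,0,-0.4833,-0.0083,0,0.085]
  ]
}}

```text
clock: 1.35
position: [0.4507, 0.0526, 0.2602]
eef_rot: [0.546, 0.838, 0.0, -0.0]
contact_force: [1.4, 0.3, 0.4]
grip_width: 0.085
gripper_force: 0.0
```

Scaled: -0.105 m / 0.6 = -0.175, -0.055 m / 0.6 = -0.0917.

{"fn": "jog_arm", "kwargs": {
  "moves": [
    [0,0,0,-0.0917,-0.0017,0,0.085],
    [0,0,0,-0.175,-0.0033,0,0.085],
    [0,0,0,-0.175,-0.0033,0,0.085]
  ]
}}

```text
clock: 1.72
position: [0.4927, -0.0458, 0.26]
eef_rot: [0.547, 0.837, -0.0, 0.001]
contact_force: [-0.2, -0.9, 0.0]
grip_width: 0.0847
gripper_force: 0.0
```

```bash
python3 go.py .489 -.044 .19 23.9
python3 - <<'E'
from h import *
from workcell import optics
s=optics.snapshot("wrist");pickle.dump(s,open("w1.pkl","wb"));cv2.imwrite("pics/w1.png",s["pixels"][:,:,::-1]);print(s["position"],s["rotation"])
E
```

```text
t 1.73 pos [ 0.4927 -0.0458  0.26  ] F [-0.2 -0.9  0. ] grip 0.0847 0.0 q [-0.32  0.31  1.72 -0.    1.11 -0.73]
turn [ 0.001  0.001 -0.005] shift [ 0.0032 -0.0027  0.07  ]
[0.4620359  0.02399403 0.40282155] [0.96758552 0.20262041 0.03149414 0.14741555]
```

View pics/w1.png

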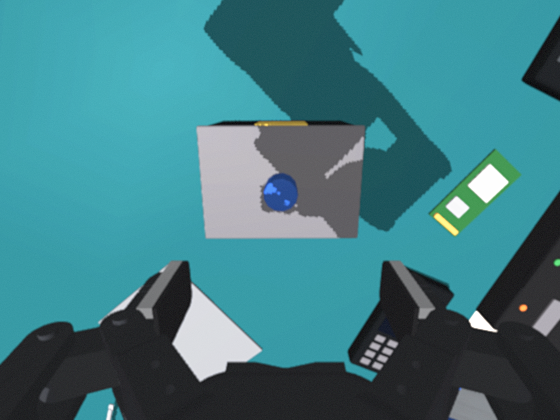

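The wrist view shows the lid squared up with the gripper, with the plate corners at about (198,127), (364,125), (358,238) and (207,238) and the knob at (280,192).

Run:
```python
from h import *
w,t=[pickle.load(open(n+".pkl","rb")) for n in("w1","top0")]
c,p=blob(w,(100,120,40),(130,255,255),(240,160,320,225))
print(p,onz(w,p,.148),tri(w,p,t,(295.47,201.18)))
P=[onz(w,p,.119)[:2]*1000 for p in((198,127),(364,125),(358,238),(207,238))];print(np.round(P,1),np.mean(P,0),cv2.minAreaRect(np.array(P,np.float32)))
```

```text
(280.26136162687885, 192.1966401414677) [ 0.48694828 -0.04207051  0.148     ] (array([ 0.48906191, -0.04416677,  0.14148652]), [np.float64(0.0015129887180458717), np.float64(0.0015129887180457408)])
[[ 402.9  -24.9]
 [ 531.4   33.2]
 [ 574.9  -61.3]
 [ 444.3 -118.5]] [488.35057657 -42.85405004] ((488.6263122558594, -42.55628204345703), (142.55880737304688, 104.04381561279297), 23.852611541748047)
```

Scaled: 0.134 m / 0.6 = 0.2233, 0.11 m / 0.6 = 0.1833, -0.005 rad / 2.0944 = -0.0024.

{"fn": "jog_arm", "kwargs": {
  "moves": [
    [0,0,-0.0024,0.0067,-0.005,0.05,0.085],
    [0,0,-0.0024,0.0067,-0.005,0.1167,0.085],
    [0,0,-0.0024,0.0067,-0.005,0.1833,0.085],
    [0,0,-0.0024,0.0067,-0.005,0.2233,0.085],
    [0,0,-0.0024,0.0067,-0.005,0.2233,0.085]
  ]
}}

```text
clock: 2.4
position: [0.4845, -0.0382, 0.1248]
eef_rot: [0.543, 0.84, -0.001, -0.003]
contact_force: [0.6, -0.2, -0.5]
grip_width: 0.0851
gripper_force: 0.0
```

{"fn": "jog_arm", "kwargs": {
  "moves": [
    [0,0,0,0,0,0,0.02],
    [0,0,0,0,0,0,0.02],
    [0,0,0,0,0,0,0.02],
    [0,0,0,0,0,0,0.02],
    [0,0,0,0,0,0,0.02]
  ],
  "grip_force": 60
}}

```text
clock: 3.02
position: [0.4873, -0.0401, 0.1275]
eef_rot: [0.543, 0.84, 0.0, 0.001]
contact_force: [-0.3, -0.2, 5.7]
grip_width: 0.0262
gripper_force: 58.6
```

Scaled: -0.11 m / 0.6 = -0.1833, -0.09 m / 0.6 = -0.15.

{"fn": "jog_arm", "kwargs": {
  "moves": [
    [0,0,0,0,0,-0.0167,0.02],
    [0,0,0,0,0,-0.05,0.02],
    [0,0,0,0,0,-0.1,0.02],
    [0,0,0,0,0,-0.15,0.02],
    [0,0,0,0,0,-0.1833,0.02]
  ]
}}

```text
clock: 3.65
position: [0.487, -0.0401, 0.2382]
eef_rot: [0.543, 0.839, 0.0, 0.001]
contact_force: [0.3, -0.8, -1.7]
grip_width: 0.0264
gripper_force: 59.1
```

```bash
python3 go.py .456 -.340 .237 -26.3
```

```text
t 3.65 pos [ 0.487  -0.0401  0.2382] F [ 0.3 -0.8 -1.7] grip 0.0264 59.1 q [-0.31  0.33  1.76  0.    1.05 -0.73]
turn [0.002 0.001 0.881] shift [-0.2609 -0.151   0.0014]
```

Scaled: -0.147 m / 0.6 = -0.245, -0.112 m / 0.6 = -0.1867, 0.51 rad / 2.0944 = 0.2435.

{"fn": "jog_arm", "kwargs": {
  "moves": [
    [0,0,0.0382,-0.0283,-0.0167,0,0.02],
    [0,0,0.0859,-0.075,-0.0433,0,0.02],
    [0,0,0.1385,-0.13,-0.075,0,0.02],
    [0,0,0.191,-0.1867,-0.1083,0,0.02],
    [0,0,0.2435,-0.245,-0.1417,0,0.02]
  ]
}}

```text
clock: 4.28
position: [0.4689, -0.2099, 0.2368]
eef_rot: [0.739, 0.674, 0.0, 0.0]
contact_force: [0.5, 0.9, -1.7]
grip_width: 0.0262
gripper_force: 59.1
```

```bash
python3 go.py .456 -.340 .237 -26.3
```

```text
t 4.28 pos [ 0.4689 -0.2099  0.2368] F [ 0.5  0.9 -1.7] grip 0.0262 59.1 q [-0.64  0.37  1.7   0.    1.07 -0.55]
turn [ 0.    -0.     0.367] shift [-0.1307 -0.001  -0.0002]
```

Scaled: -0.131 m / 0.6 = -0.2183, -0.001 m / 0.6 = -0.0017, 0.367 rad / 2.0944 = 0.1752.

{"fn": "jog_arm", "kwargs": {
  "moves": [
    [0,0,0.0525,-0.0617,0,0,0.02],
    [0,0,0.1003,-0.125,-0.0017,0,0.02],
    [0,0,0.1432,-0.18,-0.0017,0,0.02],
    [0,0,0.1719,-0.2133,-0.0017,0,0.02],
    [0,0,0.1752,-0.2183,-0.0017,0,0.02]
  ]
}}

```text
clock: 4.9
position: [0.4567, -0.3401, 0.2364]
eef_rot: [0.849, 0.529, 0.0, -0.0]
contact_force: [0.1, 0.7, -2.2]
grip_width: 0.0261
gripper_force: 59.0
```

```bash
python3 go.py .456 -.340 .025 -26.3;python3 - <<'E'
from h import *
from workcell import optics
s=optics.snapshot("wrist");pickle.dump(s,open("w2.pkl","wb"));t=optics.snapshot("top");pickle.dump(t,open("t2.pkl","wb"))
cv2.imwrite("pics/w2.png",np.hstack([s["pixels"],cv2.resize(t["pixels"][130:290,150:430],None,fx=.85,fy=2.625)])[:,:,::-1])
E
```

```text
t 4.9 pos [ 0.4567 -0.3401  0.2364] F [ 0.1  0.7 -2.2] grip 0.0261 59.0 q [-0.84  0.45  1.57  0.    1.13 -0.38]
turn [-0.    -0.     0.003] shift [-0.0003 -0.0006  0.2114]
```

View pics/w2.png

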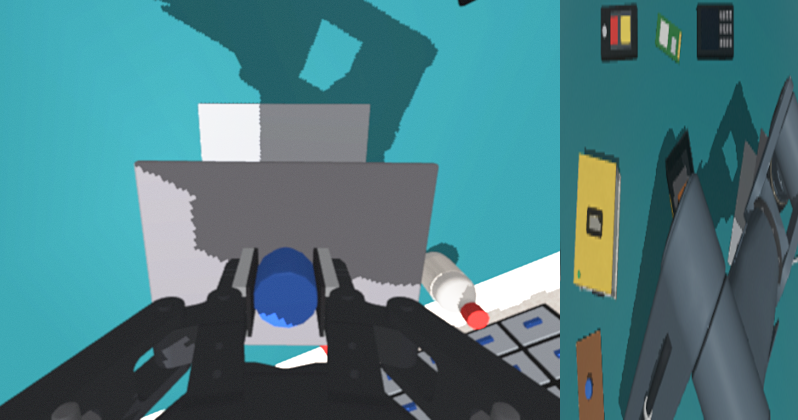

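Scaled: 0.2 m / 0.6 = 0.3333, 0.175 m / 0.6 = 0.2917, 0.003 rad / 2.0944 = 0.0014.

{"fn": "jog_arm", "kwargs": {
  "moves": [
    [0,0,0.0014,0,-0.0017,0.05,0.02],
    [0,0,0.0014,0,-0.0017,0.1333,0.02],
    [0,0,0.0014,0,-0.0017,0.2167,0.02],
    [0,0,0.0014,0,-0.0017,0.2917,0.02],
    [0,0,0.0014,0,-0.0017,0.3333,0.02]
  ]
}}

```text
clock: 5.62
position: [0.4553, -0.3361, 0.0342]
eef_rot: [0.849, 0.529, -0.0, -0.002]
contact_force: [0.6, -0.2, -1.5]
grip_width: 0.0264
gripper_force: 59.1
```

Scaled: 0.011 m / 0.6 = 0.0183, 0.008 m / 0.6 = 0.0133.

{"fn": "jog_arm", "kwargs": {
  "moves": [
    [0,0,0,0,0,0.0067,0.02],
    [0,0,0,0,0,0.0133,0.02],
    [0,0,0,0,0,0.0183,0.02],
    [0,0,0,0,0,0.0183,0.02]
  ]
}}

```text
clock: 6.12
position: [0.4564, -0.3392, 0.0261]
eef_rot: [0.849, 0.528, 0.0, 0.001]
contact_force: [0.2, -1.1, -1.1]
grip_width: 0.0264
gripper_force: 59.2
```

Not touching yet; go down in small steps.

{"fn": "jog_arm", "kwargs": {
  "moves": [
    [0,0,0,0,0,0.0033,0.02],
    [0,0,0,0,0,0.005,0.02],
    [0,0,0,0,0,0.0067,0.02],
    [0,0,0,0,0,0.0067,0.02]
  ]
}}

```text
clock: 6.62
position: [0.4561, -0.339, 0.0225]
eef_rot: [0.849, 0.528, 0.0, 0.0]
contact_force: [-1.3, 0.9, 6.9]
grip_width: 0.0265
gripper_force: 60.1
```

{"fn": "jog_arm", "kwargs": {
  "moves": [
    [0,0,0,0,0,0,0.085],
    [0,0,0,0,0,0,0.085],
    [0,0,0,0,0,0,0.085],
    [0,0,0,0,0,0,0.085],
    [0,0,0,0,0,0,0.085]
  ]
}}

```text
clock: 7.25
position: [0.456, -0.3389, 0.0212]
eef_rot: [0.849, 0.528, -0.0, -0.0]
contact_force: [0.5, -0.5, 0.1]
grip_width: 0.0852
gripper_force: 0.0
```

Scaled: -0.24 m / 0.6 = -0.4, -0.19 m / 0.6 = -0.3167.

{"fn": "jog_arm", "kwargs": {
  "moves": [
    [0,0,0,0,0,-0.0333,0.085],
    [0,0,0,0,0,-0.1167,0.085],
    [0,0,0,0,0,-0.2167,0.085],
    [0,0,0,0,0,-0.3167,0.085],
    [0,0,0,0,0,-0.4,0.085]
  ]
}}

```text
clock: 7.88
position: [0.4561, -0.3389, 0.2639]
eef_rot: [0.849, 0.528, 0.0, 0.001]
contact_force: [-0.2, -0.5, -0.6]
grip_width: 0.0849
gripper_force: 0.0
```

```bash
python3 go.py .4885 -.043 .262 23.9;python3 - <<'E'
from h import *
from workcell import optics
s=optics.snapshot("wrist");pickle.dump(s,open("w3.pkl","wb"))
t=optics.snapshot("scene");pickle.dump(t,open("s3.pkl","wb"))
cv2.imwrite("pics/w3.png",np.hstack([s["pixels"],cv2.resize(t["pixels"][160:340,160:300],(240,420))])[:,:,::-1])
E
```

```text
t 7.88 pos [ 0.4561 -0.3389  0.2639] F [-0.2 -0.5 -0.6] grip 0.0849 0.0 q [-0.84  0.41  1.54  0.    1.19 -0.38]
turn [ 0.001  0.001 -0.875] shift [ 0.2798 -0.1017  0.0015]
```

View pics/w3.png

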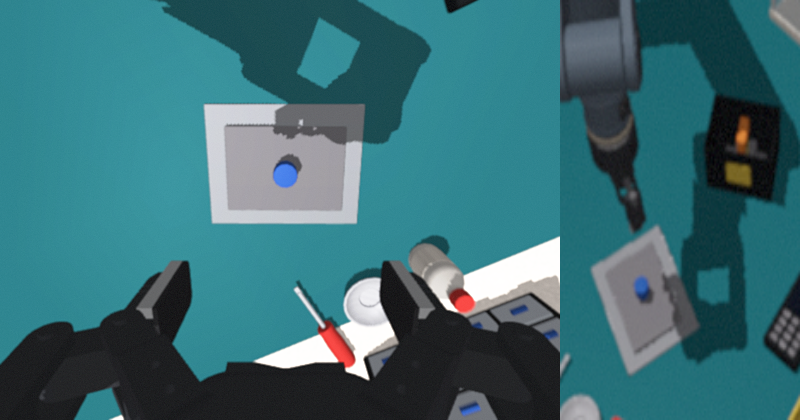

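The lid lies flat and centred on the pad: knob at (286,175) in the wrist view, plate edges parallel to the pad. The scene inset shows the orange pack top in the open tub. Moving back over the tub.

Scaled: 0.262 m / 0.6 = 0.4367, 0.21 m / 0.6 = 0.35, -0.875 rad / 2.0944 = -0.4178.

{"fn": "jog_arm", "kwargs": {
  "moves": [
    [0,0,-0.0764,0.075,-0.0267,0,0.085],
    [0,0,-0.1576,0.1667,-0.06,0,0.085],
    [0,0,-0.2435,0.2583,-0.0933,0,0.085],
    [0,0,-0.3295,0.35,-0.1283,0,0.085],
    [0,0,-0.4178,0.4367,-0.1583,0,0.085]
  ]
}}

```text
clock: 8.6
position: [0.4859, -0.0597, 0.2605]
eef_rot: [0.543, 0.84, -0.0, -0.001]
contact_force: [0.3, -0.4, 0.4]
grip_width: 0.0851
gripper_force: 0.0
```

```bash
python3 go.py .4885 -.043 .262 23.9
```

```text
t 8.6 pos [ 0.4859 -0.0597  0.2605] F [ 0.3 -0.4  0.4] grip 0.0851 0.0 q [-0.35  0.31  1.73  0.    1.11 -0.77]
turn [-0.001 -0.001  0.006] shift [ 0.0142  0.0093 -0.0015]
```

Scaled: 0.014 m / 0.6 = 0.0233, 0.009 m / 0.6 = 0.015, 0.006 rad / 2.0944 = 0.0029.

{"fn": "jog_arm", "kwargs": {
  "moves": [
    [0,0,0.0029,0.0233,0.015,0,0.085],
    [0,0,0.0029,0.0233,0.015,0,0.085]
  ]
}}

```text
clock: 8.85
position: [0.4886, -0.044, 0.2606]
eef_rot: [0.547, 0.837, -0.0, -0.001]
contact_force: [-0.0, 0.5, 0.7]
grip_width: 0.0851
gripper_force: 0.0
```

```bash
python3 go.py .4885 -.043 .262 23.9;python3 - <<'E'
from h import *
from workcell import optics
s=optics.snapshot("wrist");pickle.dump(s,open("w4.pkl","wb"));cv2.imwrite("pics/w4.png",s["pixels"][:,:,::-1])
t=optics.snapshot("scene");pickle.dump(t,open("s4.pkl","wb"))
c,p=blob(s,(5,130,60),(17,255,255),(200,100,380,300));r=cv2.minAreaRect(c);print(p,r,cv2.boundingRect(c))
E
```

```text
t 8.85 pos [ 0.4886 -0.044   0.2606] F [-0.   0.5  0.7] grip 0.0851 0.0 q [-0.32  0.31  1.72 -0.    1.11 -0.73]
turn [-0.001 -0.001 -0.003] shift [ 0.001   0.0004 -0.0014]
(285.37185185185183, 185.3627160493827) ((284.5, 183.0), (52.0, 19.0), 90.0) (275, 157, 20, 53)
```

View pics/w4.png

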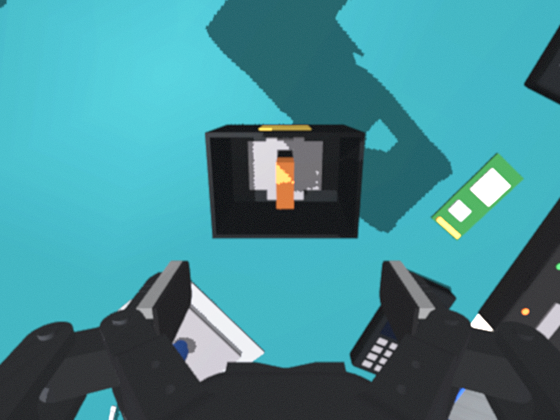

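Run:
```python
from h import *
w=pickle.load(open("w4.pkl","rb"));s=pickle.load(open("s4.pkl","rb"))
h=cv2.cvtColor(w["pixels"],cv2.COLOR_RGB2HSV)
m=cv2.inRange(h,np.array((5,130,60)),np.array((25,255,255)))[:,285-20:285+20]
for y in range(148,216,4):
    x=np.where(m[y])[0];print(y,x.min()+265 if len(x) else None,x.max()+265 if len(x) else None,h[y,285])
a=np.radians(23.9);e=[np.cos(a),np.sin(a)];n=[-np.sin(a),np.cos(a)]
far=onz(w,(285.3,210),.106);near=onz(w,(285,164),.106);print(far,near,np.dot(far[:2],n),np.dot(near[:2],n),np.dot(far[:2],e))
print("lid",np.dot([.4885,-.043],n),np.dot([.4885,-.043],e))
P=[onz(w,p,.114)[:2]*1000 for p in((206,132),(364,131),(358,238),(212,238))];print(cv2.minAreaRect(np.array(P,np.float32)))
c,p=blob(s,(5,130,60),(20,255,255),(230,190,300,250));print(p,cv2.boundingRect(c))
```

```text
148 None None [131   9 225]
152 None None [111  64  28]
156 None None [  7 107  50]
160 277 293 [ 12 180 176]
164 277 293 [ 12 176 223]
168 279 293 [ 12 180 220]
172 283 293 [ 13 174 251]
176 287 293 [ 25 125 255]
180 289 293 [ 25 124 255]
184 277 293 [ 11 179 220]
188 277 293 [ 12 181 220]
192 277 292 [ 12 178 221]
196 277 292 [ 11 179 220]
200 277 293 [ 12 178 221]
204 275 294 [ 12 180 221]
208 276 294 [ 11 176 170]
212 None None [105  55  28]
[ 0.49802492 -0.06545522  0.106     ] [ 0.47975886 -0.02467683  0.106     ] -0.2616132979866159 -0.21693115841511382 0.4288026255724447
lid -0.23722458521703615 0.42919196890040373
((487.7794189453125, -42.97222900390625), (140.45559692382812, 100.85204315185547), 23.790483474731445)
(266.313373253493, 216.8942115768463) (263, 210, 8, 16)
```

{"fn": "jog_arm", "kwargs": {
  "moves": [
    [0,0,0,0,0,0.05,0.06],
    [0,0,0,0,0,0.1333,0.06],
    [0,0,0,0,0,0.1833,0.06],
    [0,0,0,0,0,0.1833,0.06],
    [0,0,0,0,0,0.1833,0.06]
  ]
}}

```text
clock: 9.57
position: [0.49, -0.0465, 0.1521]
eef_rot: [0.548, 0.836, 0.0, 0.001]
contact_force: [-0.2, 0.2, -0.0]
grip_width: 0.0601
gripper_force: 0.0
```

```bash
python3 go.py .4886 -.0438 .081 23.9
```

```text
t 9.57 pos [ 0.49   -0.0465  0.1521] F [-0.2  0.2 -0. ] grip 0.0601 0.0 q [-0.32  0.47  1.84 -0.    0.83 -0.73]
turn [ 0.001  0.001 -0.007] shift [ 0.0032 -0.0003  0.0711]
```

Scaled: 0.071 m / 0.6 = 0.1183, 0.06 m / 0.6 = 0.1, -0.007 rad / 2.0944 = -0.0033.

{"fn": "jog_arm", "kwargs": {
  "moves": [
    [0,0,-0.0033,0.005,0,0,0.06],
    [0,0,-0.0033,0.005,0,0.05,0.06],
    [0,0,-0.0033,0.005,0,0.1,0.06],
    [0,0,-0.0033,0.005,0,0.1183,0.06],
    [0,0,-0.0033,0.005,0,0.1183,0.06]
  ]
}}

```text
clock: 10.2
position: [0.4882, -0.0427, 0.0806]
eef_rot: [0.545, 0.838, 0.0, 0.0]
contact_force: [0.8, -0.6, 0.1]
grip_width: 0.0602
gripper_force: 0.0
```

{"fn": "jog_arm", "kwargs": {
  "moves": [
    [0,0,0,0,0,0,0.008],
    [0,0,0,0,0,0,0.008],
    [0,0,0,0,0,0,0.008],
    [0,0,0,0,0,0,0.008],
    [0,0,0,0,0,0,0.008]
  ],
  "grip_force": 80
}}

```text
clock: 10.82
position: [0.4882, -0.043, 0.0813]
eef_rot: [0.545, 0.839, -0.0, 0.001]
contact_force: [-1.5, -1.1, 5.8]
grip_width: 0.0149
gripper_force: 78.2
```

```bash
python3 go.py .4886 -.0438 .081 23.9
```

```text
t 10.82 pos [ 0.4882 -0.043   0.0813] F [-1.5 -1.1  5.8] grip 0.0149 78.2 q [-0.32  0.6   1.89 -0.    0.65 -0.73]
turn [0.001 0.001 0.001] shift [-0.0009 -0.      0.0003]
```

Scaled: -0.165 m / 0.6 = -0.275, -0.13 m / 0.6 = -0.2167.

{"fn": "jog_arm", "kwargs": {
  "moves": [
    [0,0,0,0,0,-0.0167,0.008],
    [0,0,0,0,0,-0.0583,0.008],
    [0,0,0,0,0,-0.1333,0.008],
    [0,0,0,0,0,-0.2167,0.008],
    [0,0,0,0,0,-0.275,0.008]
  ]
}}

```text
clock: 11.45
position: [0.4883, -0.0427, 0.248]
eef_rot: [0.545, 0.838, 0.0, 0.001]
contact_force: [0.2, -0.0, -1.4]
grip_width: 0.0145
gripper_force: 78.1
```

```bash
python3 go.py .4555 .31 .245 -6.2
```

```text
t 11.45 pos [ 0.4883 -0.0427  0.248 ] F [ 0.2 -0.  -1.4] grip 0.0145 78.1 q [-0.32  0.32  1.74  0.    1.07 -0.73]
turn [0.003 0.001 0.526] shift [0.3356 0.1132 0.0027]
```

Scaled: 0.2 m / 0.6 = 0.3333, 0.15 m / 0.6 = 0.25, 0.4 rad / 2.0944 = 0.191.

{"fn": "jog_arm", "kwargs": {
  "moves": [
    [0,0,0.0191,0.0333,0.0117,0,0.008],
    [0,0,0.0573,0.0917,0.0317,0,0.008],
    [0,0,0.0955,0.1667,0.0567,0,0.008],
    [0,0,0.1432,0.25,0.085,0,0.008],
    [0,0,0.191,0.3333,0.1133,0,0.008]
  ]
}}

```text
clock: 12.08
position: [0.4684, 0.1692, 0.2458]
eef_rot: [0.702, 0.712, 0.0, 0.0]
contact_force: [0.5, -0.4, -1.2]
grip_width: 0.0142
gripper_force: 78.2
```

```bash
python3 go.py .4555 .31 .245 -6.2
```

```text
t 12.07 pos [0.4684 0.1692 0.2458] F [ 0.5 -0.4 -1.2] grip 0.0142 78.2 q [0.12 0.34 1.73 0.   1.08 0.11]
turn [ 0.    -0.     0.122] shift [ 0.141  -0.0109  0.0008]
```

Scaled: 0.14 m / 0.6 = 0.2333, 0.125 m / 0.6 = 0.2083, 0.122 rad / 2.0944 = 0.0583.

{"fn": "jog_arm", "kwargs": {
  "moves": [
    [0,0,0.0191,0.075,-0.005,0,0.008],
    [0,0,0.0382,0.15,-0.0117,0,0.008],
    [0,0,0.0525,0.2083,-0.0167,0,0.008],
    [0,0,0.0583,0.2333,-0.0183,0,0.008],
    [0,0,0.0583,0.2333,-0.0183,0,0.008]
  ]
}}

```text
clock: 12.7
position: [0.4548, 0.3083, 0.2455]
eef_rot: [0.742, 0.67, -0.0, -0.0]
contact_force: [0.0, 0.3, -1.1]
grip_width: 0.0146
gripper_force: 78.2
```

{"fn": "jog_arm", "kwargs": {
  "moves": [
    [0,0,0,0,0,0,0.008],
    [0,0,0,0,0,0,0.008]
  ]
}}

```text
clock: 12.95
position: [0.4555, 0.3066, 0.2454]
eef_rot: [0.743, 0.669, -0.0, 0.0]
contact_force: [0.2, -0.1, -1.9]
grip_width: 0.0144
gripper_force: 78.2
```

```bash
python3 go.py .4555 .31 .245 -6.2
python3 - <<'E'
from h import *
from workcell import optics
s=optics.snapshot("wrist");pickle.dump(s,open("w5.pkl","wb"))
t=optics.snapshot("scene");pickle.dump(t,open("s5.pkl","wb"));u=optics.snapshot("top");pickle.dump(u,open("t5.pkl","wb"))
a=cv2.resize(t["pixels"][95:195,250:390],(420,300),interpolation=cv2.INTER_NEAREST)
b=cv2.resize(u["pixels"][150:250,140:260],(380,300),interpolation=cv2.INTER_NEAREST)
w=cv2.resize(s["pixels"][30:330,100:500],(400,300)); 
cv2.imwrite("pics/w5.png",np.vstack([np.hstack([a,b]),np.hstack([w,w*0])])[:,:,::-1])
E
```

```text
t 12.95 pos [0.4555 0.3066 0.2454] F [ 0.2 -0.1 -1.9] grip 0.0144 78.2 q [ 0.39  0.41  1.61 -0.    1.13  0.49]
turn [-0.     0.     0.003] shift [ 0.0034 -0.0004  0.0004]
```

View pics/w5.png

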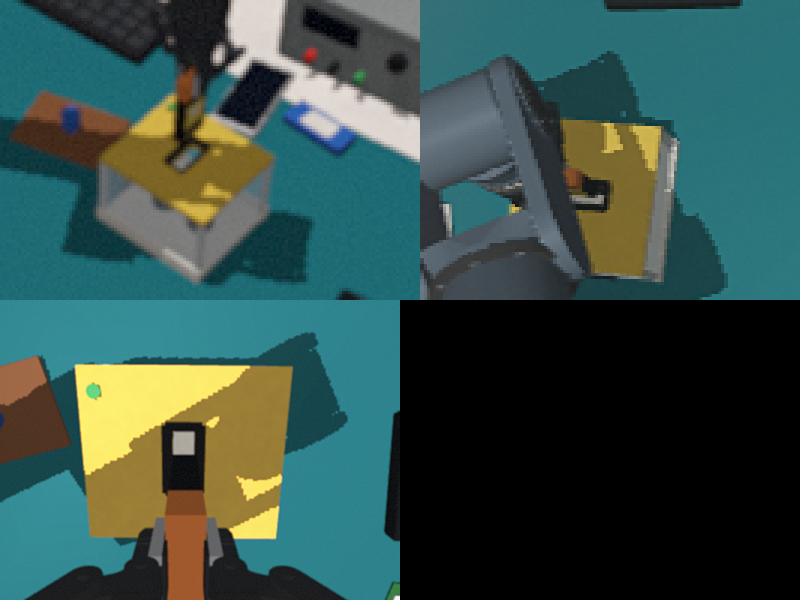

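The pack is held upright over the guard. In the wrist crop the black collar spans columns 162–205 and the pack lies centred just below it at columns 165–207. Measuring the guard in the wrist view.

Run:
```python
from h import *
w=pickle.load(open("w5.pkl","rb"));t=pickle.load(open("top0.pkl","rb"));s=pickle.load(open("scene0.pkl","rb"))
c,_=blob(w,(20,90,80),(32,255,255),(165,80,405,280))
print("guard w",rect(w,c,.12))
print("guard s",end=" ");c2,_=blob(s,(20,90,60),(32,255,255),(275,120,350,172));print(rect(s,c2,.12))
c,p=blob(w,(0,0,0),(179,255,60),(250,140,320,225));b=cv2.boundingRect(c);print("collar",p,b)
x0,y0,ww,hh=b
print([onz(w,q,.128).round(4) for q in((x0,y0),(x0+ww,y0))])
h=cv2.cvtColor(w["pixels"],cv2.COLOR_RGB2HSV);m=cv2.inRange(h,np.array((5,110,60)),np.array((17,255,255)))
for y in (220,235,250,270,290,310,330):
    x=np.where(m[y,240:330])[0]+240;print(y,x.min() if len(x) else 0,x.max() if len(x) else 0)
# rough positions: what pixel do TCP-axis points project to
Rw=R.from_quat(w["rotation"]).as_matrix()
for z in(.17,.242,.27):
    q=w["K"]@(Rw.T@(np.array([.4555,.3066,z])-w["position"]));print("axis",z,q[:2]/q[2])
```

```text
guard w ((453.95989990234375, 312.5540771484375), (150.99546813964844, 171.07423400878906), 83.5733642578125)
guard s ((452.240234375, 312.71099853515625), (159.15858459472656, 181.20924377441406), 81.72289276123047)
collar (282.9400074294205, 185.96223377909857) (262, 153, 43, 72)
[array([0.4409, 0.3451, 0.128 ]), array([0.475 , 0.3415, 0.128 ])]
220 268 303
235 266 304
250 265 306
270 265 306
290 267 303
310 268 303
330 267 304
axis 0.17 [285.26352611 213.8172482 ]
axis 0.242 [285.35754999 261.40315082]
axis 0.27 [285.41989443 292.95595074]
```

Scaled: 0.035 m / 0.6 = 0.0583, 0.025 m / 0.6 = 0.0417, 0.004 rad / 2.0944 = 0.0019.

{"fn": "jog_arm", "kwargs": {
  "moves": [
    [0,0,0.0019,0.005,-0.0017,0,0.008],
    [0,0,0.0019,0.01,-0.0017,0.0167,0.008],
    [0,0,0.0019,0.01,-0.0017,0.0417,0.008],
    [0,0,0.0019,0.01,-0.0017,0.0583,0.008],
    [0,0,0.0019,0.01,-0.0017,0.0583,0.008]
  ]
}}

```text
clock: 13.72
position: [0.4541, 0.3131, 0.2087]
eef_rot: [0.744, 0.668, -0.002, -0.001]
contact_force: [-0.1, -0.5, -1.0]
grip_width: 0.0148
gripper_force: 78.2
```

{"fn": "jog_arm", "kwargs": {
  "moves": [
    [0,0,0,0,0,0,0.008],
    [0,0,0,0,0,0,0.008]
  ]
}}

```text
clock: 13.98
position: [0.4554, 0.3137, 0.2108]
eef_rot: [0.744, 0.668, 0.001, 0.0]
contact_force: [0.4, 0.2, -0.7]
grip_width: 0.014
gripper_force: 78.2
```

```bash
python3 go.py .4549 .3125 .131 -6.3
python3 - <<'E'
from h import *
from workcell import optics
w=optics.snapshot("wrist");t=optics.snapshot("scene")
a=cv2.resize(t["pixels"][105:185,265:365],(500,400),interpolation=cv2.INTER_CUBIC)
b=cv2.resize(w["pixels"][130:330,210:360],(300,400),interpolation=cv2.INTER_CUBIC)
cv2.imwrite("pics/w6.png",np.hstack([a,b])[:,:,::-1])
E
```

```text
t 13.97 pos [0.4554 0.3137 0.2108] F [ 0.4  0.2 -0.7] grip 0.014 78.2 q [0.4  0.46 1.64 0.   1.05 0.51]
turn [ 0.001 -0.001  0.002] shift [-0.0013 -0.0005  0.0798]
```

View pics/w6.png

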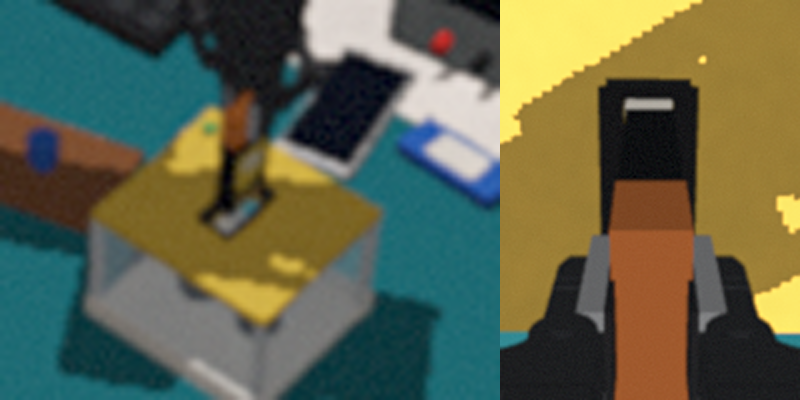

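In the wrist crop the slot is centred at column 649 and the pack at 651–652, so it needs about −1 mm in tool y. In the scene crop the foot points at the slot. Descending gently into the lead-in.

Scaled: 0.012 m / 0.6 = 0.02, -0.001 m / 0.6 = -0.0017, 0.002 rad / 2.0944 = 0.001.

{"fn": "jog_arm", "kwargs": {
  "moves": [
    [0,0,0.001,-0.0017,-0.0017,0,0.008],
    [0,0,0.001,-0.0017,-0.0017,0.0067,0.008],
    [0,0,0.001,-0.0017,-0.0017,0.0133,0.008],
    [0,0,0.001,-0.0017,-0.0017,0.02,0.008],
    [0,0,0.001,-0.0017,-0.0017,0.02,0.008]
  ]
}}

```text
clock: 14.7
position: [0.4537, 0.3125, 0.1977]
eef_rot: [0.745, 0.667, -0.001, -0.0]
contact_force: [0.5, 0.5, -1.0]
grip_width: 0.0145
gripper_force: 78.2
```

Scaled: 0.006 m / 0.6 = 0.01, 0.004 m / 0.6 = 0.0067.

{"fn": "jog_arm", "kwargs": {
  "moves": [
    [0,0,0,0,0,0.0033,0.008],
    [0,0,0,0,0,0.0067,0.008],
    [0,0,0,0,0,0.01,0.008],
    [0,0,0,0,0,0.01,0.008]
  ]
}}

```text
clock: 15.2
position: [0.454, 0.3126, 0.1922]
eef_rot: [0.745, 0.667, -0.0, -0.0]
contact_force: [-0.0, -0.3, -1.1]
grip_width: 0.0145
gripper_force: 78.3
```

Scaled: 0.008 m / 0.6 = 0.0133, 0.006 m / 0.6 = 0.01.

{"fn": "jog_arm", "kwargs": {
  "moves": [
    [0,0,0,0,0,0.0033,0.008],
    [0,0,0,0,0,0.0067,0.008],
    [0,0,0,0,0,0.01,0.008],
    [0,0,0,0,0,0.0133,0.008],
    [0,0,0,0,0,0.0133,0.008]
  ]
}}

```text
clock: 15.82
position: [0.4539, 0.3126, 0.1841]
eef_rot: [0.745, 0.667, -0.0, -0.0]
contact_force: [-0.7, -0.7, -0.6]
grip_width: 0.0144
gripper_force: 78.3
```

```bash
python3 go.py .454 .3126 .131 -6.3
```

```text
t 15.82 pos [0.4539 0.3126 0.1841] F [-0.7 -0.7 -0.6] grip 0.0144 78.3 q [ 0.4   0.49  1.67 -0.    0.98  0.51]
turn [-0.  0. -0.] shift [-0.      0.0001  0.0531]
```

Scaled: 0.022 m / 0.6 = 0.0367, 0.018 m / 0.6 = 0.03.

{"fn": "jog_arm", "kwargs": {
  "moves": [
    [0,0,0,0,0,0.005,0.008],
    [0,0,0,0,0,0.0133,0.008],
    [0,0,0,0,0,0.0217,0.008],
    [0,0,0,0,0,0.03,0.008],
    [0,0,0,0,0,0.0367,0.008]
  ]
}}

```text
clock: 16.45
position: [0.4539, 0.3126, 0.1618]
eef_rot: [0.745, 0.667, -0.0, -0.0]
contact_force: [0.1, -0.3, -2.0]
grip_width: 0.0149
gripper_force: 78.3
```

Scaled: 0.018 m / 0.6 = 0.03, 0.014 m / 0.6 = 0.0233.

{"fn": "jog_arm", "kwargs": {
  "moves": [
    [0,0,0,0,0,0.0067,0.008],
    [0,0,0,0,0,0.015,0.008],
    [0,0,0,0,0,0.0233,0.008],
    [0,0,0,0,0,0.03,0.008],
    [0,0,0,0,0,0.03,0.008]
  ]
}}

```text
clock: 17.08
position: [0.4538, 0.3125, 0.1439]
eef_rot: [0.745, 0.667, -0.0, -0.0]
contact_force: [0.1, 0.3, -1.6]
grip_width: 0.0146
gripper_force: 78.3
```

```bash
python3 go.py .454 .3126 .131 -6.3
```

```text
t 17.07 pos [0.4538 0.3125 0.1439] F [ 0.1  0.3 -1.6] grip 0.0146 78.3 q [ 0.4   0.55  1.7  -0.    0.89  0.51]
turn [-0.001  0.    -0.   ] shift [0.0001 0.0002 0.0129]
```

Scaled: 0.0125 m / 0.6 = 0.0208, 0.011 m / 0.6 = 0.0183.

{"fn": "jog_arm", "kwargs": {
  "moves": [
    [0,0,0,0,0,0.0067,0.008],
    [0,0,0,0,0,0.0133,0.008],
    [0,0,0,0,0,0.0183,0.008],
    [0,0,0,0,0,0.0208,0.008],
    [0,0,0,0,0,0.0208,0.008]
  ]
}}

```text
clock: 17.7
position: [0.4539, 0.3126, 0.1317]
eef_rot: [0.745, 0.667, -0.0, -0.0]
contact_force: [-0.3, 0.2, -1.2]
grip_width: 0.0144
gripper_force: 78.3
```

{"fn": "jog_arm", "kwargs": {
  "moves": [
    [0,0,0,0,0,0,0.008],
    [0,0,0,0,0,0,0.008],
    [0,0,0,0,0,0,0.008],
    [0,0,0,0,0,0,0.008]
  ]
}}

```text
clock: 18.2
position: [0.454, 0.3127, 0.1319]
eef_rot: [0.745, 0.667, 0.0, 0.0]
contact_force: [0.1, -0.1, -0.8]
grip_width: 0.0149
gripper_force: 78.3
```

```bash
python3 go.py .454 .3126 .131 -6.3
python3 - <<'E'
from h import *
from workcell import optics
w=optics.snapshot("wrist");t=optics.snapshot("scene");u=optics.snapshot("top")
a=cv2.resize(t["pixels"][105:205,265:365],(400,400),interpolation=cv2.INTER_CUBIC)
b=cv2.resize(w["pixels"],(400,300));c=cv2.resize(t["pixels"],(400,300))
cv2.imwrite("pics/w7.png",np.hstack([a[:,:],np.vstack([b,c])[:400]])[:,:,::-1])
E
```

```text
t 18.2 pos [0.454  0.3127 0.1319] F [ 0.1 -0.1 -0.8] grip 0.0149 78.3 q [0.4  0.57 1.71 0.   0.86 0.51]
turn [ 0. -0. -0.] shift [-0.0001 -0.      0.0009]
```

View pics/w7.png

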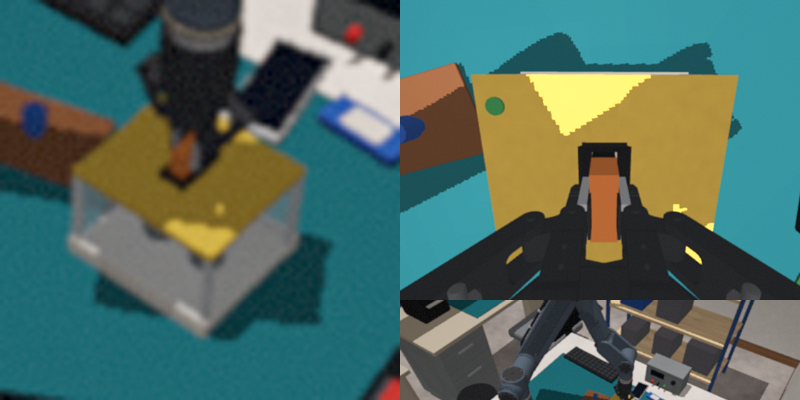

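The pack is in the slot, with its orange top just above the collar at (605,170) in the combined picture. Contact forces are near zero, and the foot is about 57 mm above the bench, so about 55 mm of the pack is below the guard.

```bash
python3 -c "
from workcell import arm
print(arm.job_done())"
```

```text
the job is handed in; nothing more can be done
None
```

I've handed the job in at 18.2 s: the lid lies flat and right way up on the grey pad, and the pack is held upright and still in the slot, about 55 mm of it below the guard and about 47 mm above the box floor; no verdict came back.

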